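# Clip the card plate to its sloping stand

### The job

The white card plate leans loose on the sloping grey stand. Squeeze the handles of the orange spring clip to open it, take it off the rail, slide its open jaws over the middle of the top edge of the plate and the stand's back together, square to the edge, and let it close so that it grips both. Leave the plate where it lies, and do not disturb the blue clip or the beaker.

Things in the scene. Friction and masses are not known exactly. Their poses are not given: they have to be found in the camera images.
- clip_orange: Orange plastic spring clip like a big clothes peg, 109 mm long, 30 mm wide, 80 g. Origin on the hinge pin; z from jaws to handles, y along the pin, x across the halves (squeezing direction). Jaws end at z -45 mm, handles at z +64 mm. Starts clipped upright on the rail's fin, jaws down
- clip_orange_jaw (a joint): Opening of the orange clip's jaws, rad: -0.15 shut on nothing, about 0 (pads parallel) when gripping something 8 mm thick, 0.30 fully open (then about 20 mm between the pads). A spring closes it.
- clip_orange_mouth (a point): Point midway between the orange clip's flat rubber pads, at z -38 mm of the clip (pads reach from z -45 to -31 mm). An edge may enter the mouth up to z -10 mm.
- clip_orange_grip (a point): Point midway between the orange clip's flat handles, at z +48 mm of the clip. Here they measure 46 mm over the outsides while the clip sits on something 8 mm thick (they spread towards the top), and 31 mm, outsides parallel, when squeezed fully to the stop, which takes about 12 N.
- clip_blue: Blue plastic spring clip like a big clothes peg, 109 mm long, 30 mm wide, 80 g. Origin on the hinge pin; z from jaws to handles, y along the pin, x across the halves (squeezing direction). Jaws end at z -45 mm, handles at z +64 mm. Starts clipped upright on the rail's fin, jaws down. It stays where it is; which clip is at which end of the rail varies.
- clip_rail: Fixed parking rail for the clips: grey foot 90x250x12 mm with an upright aluminium fin 8 mm thick, 230 mm long along its y, top at 70 mm. Origin at the centre of the foot's underside. The clips sit 120 mm apart along y (to within 2 cm), origins 95 mm above the surface, pads overlapping the fin.
- stand: Fixed grey reading stand, base 140x160x12 mm, origin at the centre of its underside, front to -x. Its back panel, 4 mm thick, 150 mm wide (y), leans back 30 degrees from vertical (top to +x); a ledge carries the plate. Panel and plate end level at the top: together an edge 8 mm thick. The upper 55 mm of the panel is clear behind.
- stand_rest (a point): The point on the stand where the centre of the plate belongs.
- plate: Loose white card plate with coloured marks, 4 mm thick (x) by 144 mm wide (y) by 140 mm high (z), 120 g, leaning on the stand. Origin at its centre; z runs up the slope along the plate, so the top edge is at z = +70 mm; x points into the stand's panel, whose far face lies at x = +6 mm (the middle of the 8 mm stack is at x = +2 mm).
- beaker: Clear 250 ml beaker standing loose behind the work, 71 mm across, 85 mm tall; origin at the centre of its underside. Leave it standing.
Things that resemble listed ones, but are neither listed nor needed, are in the scene too. Several things have the shape of the clip_orange; the one meant has the colours described above.

How it is judged:
By the outcome, as a careful person would: the job done as asked, in the order asked, and still so for the second after the job is handed in, with the robot touching nothing.
It also fails if it takes over 32 s, if anything falls off the work surface, if the arm or the gripper's body presses on something with over 40 N, if the wrist force passes 120 N, or if a joint passes its speed limit or range.

### The arm

A 7-joint arm with a two-finger parallel gripper is mounted at the origin on a cart in front of the work surface, level with it; the furniture and walls round the work are solid. World frame = base frame: x ahead of the robot, y to its left, z up, the work surface at z = 0. Lengths are in m, angles in rad, forces in N, time in s.
With the tool pointing down it reaches from about 0.35 to 0.9 m from the base axis. Payload 8.1 kg.
Tool frame: the origin (TCP) lies midway between the tips of the shut fingers; the grasp point (between the pads) lies behind it (arm.tcp_to_grasp is the z of the grasp point in the tool frame, in m); z points along the fingers, y is the line along which they close (so a half turn about z gives the same grasp; the last joint's range is limited). The gripper opens to 92 mm and grips with 3 to 60 N. Pads are 19 mm wide; open, the fingers measure 130 mm over their backs; the gripper's body (75 mm by 190 mm) begins 47 mm behind the grasp point.
Start: joints at [1.087, 0.434, 0.025, 1.573, -0.012, 1.134, -0.075], TCP at [0.232, -0.58, 0.227] pointing down, gripper open.
Joint ranges: [-2.62, 2.62], [-0.44, 2.09], [-1.27, 1.32], [0.08, 2.57], [-1.32, 4.46], [0.12, 2], [-2.74, 2.74]. Speed limits (rad/s): [2.22, 2.22, 3.01, 3.01, 3.14, 3.14, 3.14].

### API

Orientations are given as a rotation vector (axis times angle).
In Python, from cell import readout, vision, arm gives the robot as it stands.
- The arm moves only by the tool carry_out, never from a script. Its argument "increments" is one flat list of numbers, 6 for each row, row after row: the shift along the world's x, y, z in mm, then the turn, a rotation vector about the world's x, y, z in rad. In form: [tx, ty, tz, wx, wy, wz, tx, ty, tz, wx, wy, wz, ...]. A call has 1 to 20 rows; each row shifts and turns the commanded pose from where the row before left it; what a row does not reach is not made up. A row lasts 1/8 s, in which the tool goes at most 62.5 mm and 10.7 degrees, less where a joint would pass 70% of its speed; a pose out of reach is approached as far as the arm can. A call with a gripper value outside its range is refused whole. "grip" is the closure, from 0 (fully open) to 1 (shut), set as the call begins (left out, the last holds). The fingers move at their own pace and stop on an object; "newtons" is the grip in N (left out, the last holds). Time passes only in rows, so rows that do not move let the fingers close. It gives the time, the measured TCP pose, the force, the opening and the grip force at its end, in the units of the state.
- readout.observe(): the state, without advancing time (a new reading comes with each control period).
- vision.get_image(name): name is "scene" or "top"; returns the picture (384x512x3 uint8, red, green, blue); there is no depth.
- vision.calibration(name): a dict with "fov_y" (degrees; the focal length in pixels is half the picture's height over the tangent of half this angle, whatever the lens; pixels are square), "cx", "cy" (the principal point, pixels), "pose" (4x4, takes a point from camera to world coordinates). Camera axes: x right, y up, looking along -z (the intrinsics and any distortion apply to the point x, -y, -z); pixel columns grow to the right and rows downward; lengths in m; the calibration is good to about 2 mm. A picture is of the moment at which its call begins. calibration takes no time and is no camera call.
- arm.sign_off(): hands the job in; it is judged then, once.
The state is a dict: "clock": time; "joints": joint angles; "dq": joint speeds; "joint_efforts": joint torques, N m; "position": TCP position; "ee_rot": TCP orientation; "force": force on the tool from outside, world axes, zero at the start; "ft_torque": the same for the moment, N m; "width": opening from 0.0 (shut) to 1.0 (fully open); "gripper_force": force on a finger pad.
Only numpy, scipy, OpenCV 4.12 (cv2) and the standard library are available. Lean on these libraries where they do the work, as an engineer would, in place of code of your own. Each camera call takes 0.05 s, during which the arm holds its last target. There are 200 camera calls.

## Working session

There is one attempt and no reset: what is moved stays moved. The work goes in short steps, Python scripts to look and compute and a tool call to move; the robot and the scene stay as the last step left them, time stands still between calls to the robot, and variables do not carry over. Pictures are saved under pics/ and viewed, at most 10 in all, crops included, and the job is handed in when it is done.

Besides the shell and the picture viewer there is one more tool, called after "Emit:" as name(argument=value, ...) on one line, values as JSON. carry_out: Moves the arm, as the interface text tells. Its arguments: {"type":"object","properties":{"increments":{"type":"array","items":{"type":"number"}},"grip":{"type":"number"},"newtons":{"type":"number"}},"required":["increments"]}

```bash
mkdir -p pics; ls; python3 - <<'E'
from cell import readout, vision, arm
import cv2,numpy as np
for n in("scene","top"):
    im=vision.get_image(n); cv2.imwrite(f"pics/{n}0.png",im[:,:,::-1]); 
    c=vision.calibration(n); print(n,{k:(np.round(v,4).tolist() if k=='pose' else v) for k,v in c.items()})
s=readout.observe(); print(s, arm.tcp_to_grasp)
E
```

```text
pics
scene {'fov_y': 52.29874547428538, 'cx': 256.45574282310963, 'cy': 187.17704460601058, 'pose': [[-0.8932, 0.3217, -0.3142, 0.1832], [-0.4496, -0.6253, 0.6378, 0.8521], [0.0087, 0.711, 0.7032, 0.9199], [0.0, 0.0, 0.0, 1.0]]}
top {'fov_y': 54.27726842671522, 'cx': 258.8635491966156, 'cy': 189.38499684784017, 'pose': [[0.0094, 0.9739, -0.2267, 0.3107], [-0.9999, 0.0102, 0.0024, 0.0947], [0.0047, 0.2267, 0.974, 1.2289], [0.0, 0.0, 0.0, 1.0]]}
{'clock': 0.1, 'joints': array([ 1.08742363,  0.43515255,  0.0249736 ,  1.57398106, -0.01159252,
        1.13395717, -0.07507113]), 'dq': array([ 0.00035632, -0.00213181, -0.00031852, -0.00164409,  0.00112207,
       -0.00016447, -0.00027004]), 'joint_efforts': array([ 2.65591036e-03, -6.69127536e+01,  9.87702124e-01, -3.15143681e+01,
       -6.05938537e-02,  3.73659551e-02,  4.73667603e-05]), 'position': array([ 0.2320642 , -0.57985621,  0.22603359]), 'ee_rot': array([-3.08356441e+00, -5.94206741e-01,  6.01935579e-04]), 'force': array([-0.7477812 , -0.33798262,  0.04000907]), 'ft_torque': array([ 0.05698564, -0.01611976, -0.0474425 ]), 'gripper_force': 0.0, 'width': 0.9977868803823293} -0.0188
```

View pics/scene0.png

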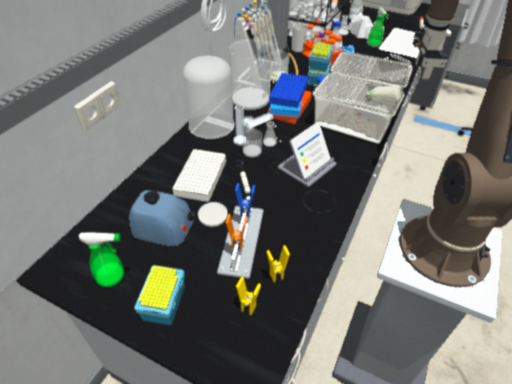

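View pics/top0.png

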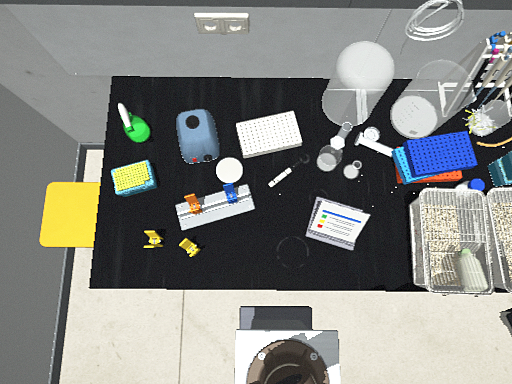

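The candidates are the orange clip on the rail (scene 235,232; top 193,203), the blue clip (scene 244,200; top 229,192) and two loose yellow clips (scene 278,262 and 247,295). The orange one on the rail fits the description. The stand with the plate is at scene (310,152) and top (337,222). One enlarged montage will confirm this.

```bash
python3 - <<'E'
import cv2,numpy as np
t=cv2.imread("pics/top0.png");s=cv2.imread("pics/scene0.png")
f=lambda im,x,y,w,h:cv2.resize(im[y:y+h,x:x+w],(400,300),interpolation=cv2.INTER_CUBIC)
m=np.vstack([np.hstack([f(t,165,170,100,75),f(t,290,185,100,75)]),np.hstack([f(s,195,185,120,90),f(s,260,115,100,75)])])
cv2.imwrite("pics/m0.png",m)
E
```

```text
(no output)
```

View pics/m0.png

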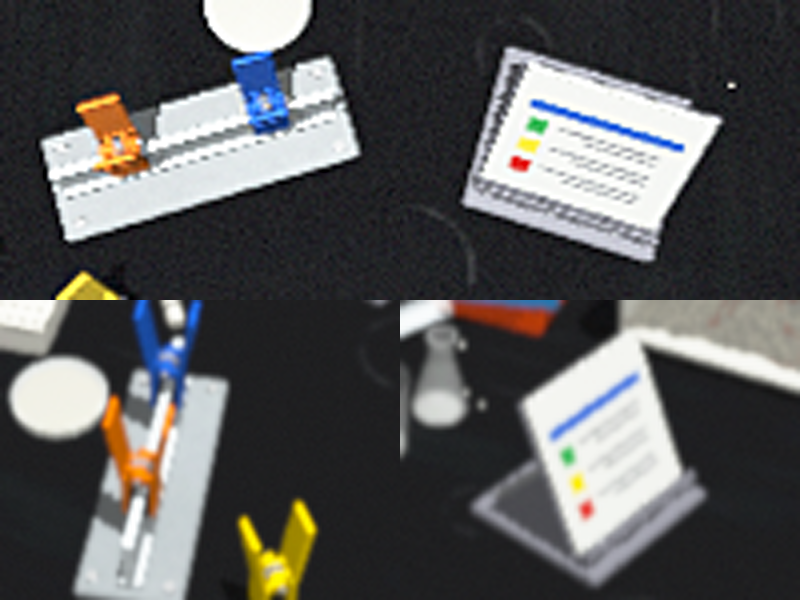

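The orange clip on the fin has its pin at about top (195,206) and scene (238,234). The blue clip is beside it at top (231,196). The plate's top corners are at about top (321,200) and (370,214), and scene (290,140) and (320,122). Next I triangulate these.

```bash
cat > h.py <<'E'
import numpy as np,cv2
from cell import vision
CAL={n:vision.calibration(n) for n in("scene","top")}
def ray(n,p):
    c=CAL[n];f=192/np.tan(np.radians(c["fov_y"]/2));P=np.array(c["pose"])
    d=P[:3,:3]@np.array([(p[0]-c["cx"])/f,-(p[1]-c["cy"])/f,-1]);return P[:3,3],d/np.linalg.norm(d)
def plane(n,p,z):
    o,d=ray(n,p);return o+d*(z-o[2])/d[2]
def tri(pt,ps):
    (a,u),(b,v)=ray("top",pt),ray("scene",ps)
    s=np.linalg.lstsq(np.c_[u,-v],b-a,rcond=None)[0];A=a+s[0]*u;B=b+s[1]*v
    return (A+B)/2,np.linalg.norm(A-B)
def proj(n,X):
    c=CAL[n];f=192/np.tan(np.radians(c["fov_y"]/2));P=np.array(c["pose"])
    q=P[:3,:3].T@(np.array(X)-P[:3,3]);return np.array([c["cx"]-f*q[0]/q[2],c["cy"]+f*q[1]/q[2]])
E
python3 - <<'E'
from h import *
np.set_printoptions(precision=4,suppress=True)
R=np.array([plane("top",p,.012) for p in [(175.5,204.5),(248,184),(255,208.75),(182.5,230)]])
print("rail",R,R.mean(0),np.linalg.norm(R[0]-R[1]),np.linalg.norm(R[1]-R[2]))
e=R[0]-R[1]+R[3]-R[2];print("rail y yaw",np.degrees(np.arctan2(-e[0],e[1])))
print("pin o",tri((195,206),(237.9,233.6)),"b",tri((231.5,196),(195+.3*168,185+.3*58)))
im={n:cv2.imread(f"pics/{n}0.png") for n in("top","scene")}
man={"top":[(321.3,200.5),(370,214.5),(353.8,243.8),(308.3,230)],"scene":[(290,140.5),(320,122.5),(330.75,158.75),(303.75,178.75)]}
Q={}
for n in im:
    g=cv2.cvtColor(im[n],cv2.COLOR_BGR2GRAY)
    Q[n]=cv2.cornerSubPix(g,np.array(man[n],np.float32).reshape(-1,1,2),(3,3),(-1,-1),(3,30,.01))[:,0]
    print(n,Q[n].tolist())
for q in (man,Q):
    T=[tri(a,b) for a,b in zip(q["top"],q["scene"])];print([x[1] for x in T]);T=np.array([x[0] for x in T]);print(T)
    for i in range(4):print(np.linalg.norm(T[i]-T[i-1]),end=" ")
    e=T[0]-T[1];print("yaw",np.degrees(np.arctan2(-e[0],e[1])),"topmid",(T[0]+T[1])/2)
S=np.array([plane("top",p,.012) for p in [(316.3,196.3),(305.5,236.3),(353.8,250)]]);print("stand",S,np.linalg.norm(S[0]-S[1]),np.linalg.norm(S[1]-S[2]),(S[0]+S[2])/2)
e=S[1]-S[2];print("yaw",np.degrees(np.arctan2(-e[0],e[1])))
m=cv2.inRange(cv2.cvtColor(im["top"],cv2.COLOR_BGR2HSV),(5,150,80),(18,255,255));k=cv2.findNonZero(m[170:245,165:265]);print(len(k),k.mean((0,1))+[165,170])
E
```

```text
rail [[0.5398 0.3663 0.012 ]
 [0.612  0.1282 0.012 ]
 [0.5282 0.1037 0.012 ]
 [0.4558 0.3385 0.012 ]] [0.534  0.2342 0.012 ] 0.24887377260101168 0.08725875658486502
rail y yaw 17.012143272362845
pin o (array([0.5175, 0.2866, 0.0979]), np.float64(0.004161479924141208)) b (array([0.5517, 0.176 , 0.0972]), np.float64(0.0010825356645061965))
top [[321.9729309082031, 197.6840057373047], [370.12786865234375, 214.20196533203125], [354.30389404296875, 242.09893798828125], [308.29998779296875, 230.0]]
scene [[289.75396728515625, 140.00128173828125], [320.0, 122.5], [330.75, 158.75], [303.67095947265625, 178.33607482910156]]
[np.float64(0.0010873986464929976), np.float64(0.011301944175882825), np.float64(0.00014258118747011766), np.float64(0.002844341561951867)]
[[ 0.5311 -0.0932  0.1426]
 [ 0.4863 -0.2372  0.1383]
 [ 0.4162 -0.2153  0.0177]
 [ 0.4598 -0.0687  0.024 ]]
0.14059300355455243 0.150867501105506 0.14123965614657075 0.15304257894246245 yaw -17.281371732588955 topmid [ 0.5087 -0.1652  0.1405]
[np.float64(0.0075832598315208905), np.float64(0.012090692129946524), np.float64(0.004887736269330387), np.float64(0.0034427748796433916)]
[[ 0.5366 -0.0962  0.1418]
 [ 0.4869 -0.2379  0.1379]
 [ 0.4195 -0.2183  0.0149]
 [ 0.4598 -0.0683  0.0261]]
0.14165537818385224 0.1501416852768325 0.14163984227191456 0.1556900552508638 yaw -19.337084887593203 topmid [ 0.5117 -0.167   0.1398]
stand [[ 0.5723 -0.0995  0.012 ]
 [ 0.4393 -0.0611  0.012 ]
 [ 0.3968 -0.2158  0.012 ]] 0.1384546168357077 0.16041553596040667 [ 0.4846 -0.1576  0.012 ]
yaw -15.347552458984389
158 [193.1456 202.7848]
```

Sizes check out: the rail measures 249x87 mm, both pins are at z≈0.097, and the plate is about 141x151 mm. The rail yaw is 17° with the pin at about (0.518, 0.287). The stand yaw is about -16° with the top-edge middle at about (0.510, -0.165, 0.140). Moving over the clip now.

Emit:
carry_out(increments=[18,54,2,0,0,0.093,18,54,2,0,0,0.093,18,54,2,0,0,0.093,18,54,2,0,0,0.093,18,54,2,0,0,0.093,18,54,2,0,0,0.093,18,54,2,0,0,0.093,18,54,2,0,0,0.093,18,54,2,0,0,0.093,18,54,2,0,0,0.093,18,54,2,0,0,0.093,18,54,2,0,0,0.093,18,54,2,0,0,0.093,18,54,2,0,0,0.093,18,54,2,0,0,0.093,18,54,2,0,0,0.093,0,0,0,0,0,0], grip=0)

```text
clock: 2.22
position: [0.5195, 0.2885, 0.2579]
ee_rot: [-1.857, -2.53, -0.002]
force: [0.4, 0.4, -0.5]
width: 0.998
gripper_force: 0.0
```

Emit:
carry_out(increments=[-1,-1,-30,0,0,0,0,0,-30,0,0,0,0,0,-30,0,0,0,0,0,-24,0,0,0,0,0,-20,0,0,0,0,0,0,0,0,0])

```text
clock: 2.98
position: [0.5184, 0.2808, 0.1232]
ee_rot: [-1.868, -2.525, 0.006]
force: [0.5, -0.5, -0.1]
width: 1.001
gripper_force: 0.0
```

```bash
python3 - <<'E'
from h import *
t=vision.get_image("top")[:,:,::-1];s=vision.get_image("scene")[:,:,::-1]
f=lambda im,x,y,w,h:cv2.resize(im[y:y+h,x:x+w],(400,400),interpolation=cv2.INTER_CUBIC)
cv2.imwrite("pics/g1.png",np.hstack([f(t,150,150,110,110),f(s,180,160,120,120)]))
from cell import readout
print(readout.observe()["joints"])
E
```

```text
[-0.13664478  0.57268293 -0.66017855  1.73565905  0.41302463  0.97626977
 -0.65832913]
```

View pics/g1.png

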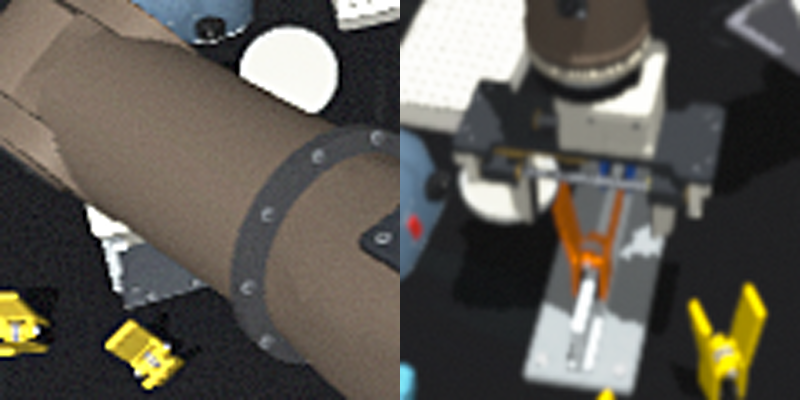

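The open fingers straddle the orange handles (crop 560–620, between fingers at about 530 and 665), and the pin lies on the fin. I correct the 6 mm y lag and squeeze.

Emit:
carry_out(increments=[0,6,0,0,0,0,0,0,0,0,0,0])

```text
clock: 3.32
position: [0.5195, 0.2898, 0.1256]
ee_rot: [1.866, 2.527, 0.003]
force: [0.5, 0.5, -0.5]
width: 1.001
gripper_force: 0.0
```

Emit:
carry_out(increments=[0,0,0,0,0,0,0,0,0,0,0,0,0,0,0,0,0,0,0,0,0,0,0,0,0,0,0,0,0,0,0,0,0,0,0,0,0,0,0,0,0,0], grip=0.75, newtons=22)

```text
clock: 4.2
position: [0.5192, 0.2887, 0.1247]
ee_rot: [-1.867, -2.526, 0.0]
force: [-0.8, 0.3, -0.7]
width: 0.343
gripper_force: 22.0
```

Emit:
carry_out(increments=[0,0,20,0,0,0,0,0,30,0,0,0,0,0,40,0,0,0,0,0,45,0,0,0,0,0,45,0,0,0])

```text
clock: 4.82
position: [0.519, 0.2886, 0.3061]
ee_rot: [-1.867, -2.527, 0.0]
force: [1.1, 0.4, -1.7]
width: 0.341
gripper_force: 22.0
```

```bash
python3 - <<'E'
from h import *
np.set_printoptions(precision=4,suppress=True)
man={"top":[(321.3,200.5),(370,214.5),(353.8,243.8),(308.3,230)],"scene":[(290,140.5),(320,122.5),(330.75,158.75),(303.75,178.75)]}
L={}
for n,q in man.items():
    g=cv2.GaussianBlur(cv2.cvtColor(cv2.imread(f"pics/{n}0.png"),cv2.COLOR_BGR2GRAY),(0,0),.6).astype(float);q=np.array(q);c=q.mean(0);L[n]=[]
    for i in range(4):
        a,b=q[i],q[(i+1)%4];d=(b-a)/np.linalg.norm(b-a);o=np.array([d[1],-d[0]]);o*=np.sign(o@(a-c))
        P=[]
        for s in np.linspace(.15,.85,25):
            m=a+(b-a)*s;k=np.arange(-4,4.01,.2);pts=(m+k[:,None]*o).astype(np.float32)
            v=cv2.remap(g.astype(np.float32),pts[None,:,0],pts[None,:,1],1)[0];j=np.argmin(np.gradient(v))   # white plate -> dark outside
            P.append(pts[j])
        l=cv2.fitLine(np.array(P),cv2.DIST_HUBER,0,.5,.01)[:,0];r=(np.array(P)-l[2:])@[-l[1],l[0]];L[n].append(l);print(n,i,"med resid",np.median(abs(r)))
def X(l,m):
    t=np.linalg.solve(np.c_[l[:2],-m[:2]],m[2:]-l[2:]);return l[2:]+t[0]*l[:2]
C={n:[X(L[n][i-1],L[n][i]) for i in range(4)] for n in L}
for n in C: print(n,np.array(C[n]))
T=[tri(a,b) for a,b in zip(C["top"],C["scene"])];print("gap",[round(t[1],4) for t in T]);T=np.array([t[0] for t in T]);print(T)
print("sides",[round(np.linalg.norm(T[i]-T[i-1]),4) for i in range(4)],"topmid",(T[0]+T[1])/2,"botmid",(T[2]+T[3])/2)
# edge line as intersection of the two viewing planes
def pl(n,l):
    o,d=ray(n,l[2:]);_,e=ray(n,l[2:]+20*l[:2]);return o,np.cross(d,e)/np.linalg.norm(np.cross(d,e))
for i in (0,2):
    (a,u),(b,v)=pl("top",L["top"][i]),pl("scene",L["scene"][i]);w=np.cross(u,v);w/=np.linalg.norm(w);print("edge",i,w,"yaw",np.degrees(np.arctan(-w[0]/w[1])))
E
```

```text
top 0 med resid 0.13318127
top 1 med resid 0.11558485
top 2 med resid 0.16370344
top 3 med resid 0.75045633
scene 0 med resid 0.101695895
scene 1 med resid 0.17498684
scene 2 med resid 0.14376128
scene 3 med resid 0.15988117
top [[325.2906 198.5497]
 [371.3742 212.5534]
 [353.1885 242.2133]
 [305.1499 227.4831]]
scene [[289.8507 139.5827]
 [318.8063 120.1058]
 [329.8934 158.4027]
 [304.06   179.1804]]
gap [np.float64(0.0029), np.float64(0.01), np.float64(0.0019), np.float64(0.0083)]
[[ 0.5379 -0.1068  0.1349]
 [ 0.4917 -0.2395  0.1448]
 [ 0.4201 -0.2132  0.0196]
 [ 0.4613 -0.0587  0.0318]]
sides [np.float64(0.1372), np.float64(0.1409), np.float64(0.1466), np.float64(0.1604)] topmid [ 0.5148 -0.1732  0.1399] botmid [ 0.4407 -0.136   0.0257]
edge 0 [-0.2856 -0.9582 -0.0167] yaw -16.594712292669403
edge 2 [-0.2882 -0.9575  0.0107] yaw -16.75380788857137
```

Emit:
carry_out(increments=[4,-47,0,0,0,-0.0593,4,-47,0,0,0,-0.0593,4,-47,0,0,0,-0.0593,4,-47,0,0,0,-0.0593,4,-47,0,0,0,-0.0593,4,-47,0,0,0,-0.0593,4,-47,0,0,0,-0.0593,4,-47,0,0,0,-0.0593,4,-47,0,0,0,-0.0593,4,-47,0,0,0,-0.0593,3,0,0,0.03,0.1004,0,3,0,0,0.03,0.1004,0,3,0,0,0.03,0.1004,0,3,0,0,0.03,0.1004,0,3,0,0,0.03,0.1004,0,0,0,0,0,0,0])

```text
clock: 6.82
position: [0.5749, -0.1811, 0.3017]
ee_rot: [-2.157, -1.6, 0.435]
force: [0.1, -0.6, -0.9]
width: 0.342
gripper_force: 22.0
```

```bash
cat > st.py <<'E'
from cell import readout
from h import *
from scipy.spatial.transform import Rotation as R
np.set_printoptions(precision=4,suppress=True)
s=readout.observe();M=R.from_rotvec(s["ee_rot"]).as_matrix();ya=np.radians(16.6)
xp=np.array([np.cos(ya),-np.sin(ya),0]);yp=np.array([np.sin(ya),np.cos(ya),0]);c=.5*xp+.866*np.array([0,0,1]);nrm=.866*xp-.5*np.array([0,0,1])
t=s["position"];print("q",s["joints"]);print("tcp x'y'z",t@xp,t@yp,t[2],"tooly",M[:,1],"toolz",M[:,2])
if nrm@M[:,1]<0: M[:,0]*=-1;M[:,1]*=-1
want=np.c_[yp,nrm,-c];
if want[:,0]@M[:,0]<0: want[:,0]*=-1
print("turn needed",R.from_matrix(want@M.T).as_rotvec())
E
python3 - <<'E'
from st import *
for n,w in(("top",(290,150,140,105)),("scene",(240,70,120,90))):
    im=vision.get_image(n)[:,:,::-1];cv2.imwrite(f"pics/{n}2.png",im)
f=lambda n,x,y,w,h:cv2.resize(cv2.imread(f"pics/{n}2.png")[y:y+h,x:x+w],(400,400),interpolation=cv2.INTER_CUBIC)
cv2.imwrite("pics/p2.png",np.hstack([f("top",280,150,110,110),f("scene",250,80,110,110)]))
E
```

```text
q [ 0.4119  0.7473 -0.3966  0.9974  0.1532  1.9574 -0.2315]
tcp x'y'z 0.6027074541356837 -0.009311701178109782 0.3016644889268646 tooly [ 0.8265 -0.2514 -0.5037] toolz [-0.4826  0.1443 -0.8639]
turn needed [ 0.0008 -0.0047  0.0044]
```

View pics/p2.png

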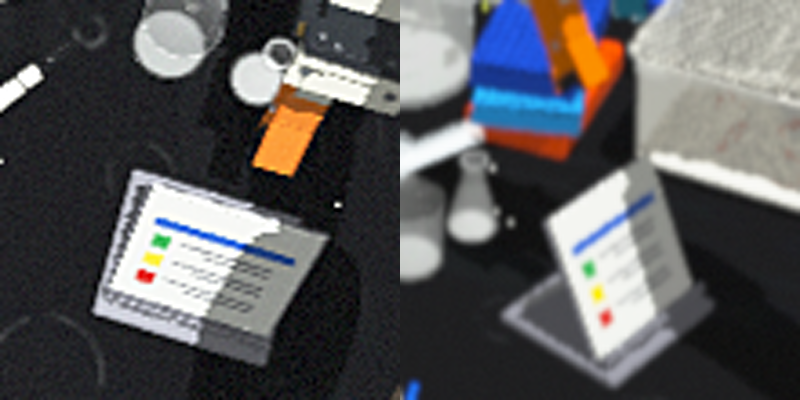

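The clip hangs open in the gripper, tilted square to the plate, above its top edge (clip jaws at crop-left 285,165; plate top edge from 140,172 to 328,237). Lowering to a 50 mm stand-off.

Emit:
carry_out(increments=[0,-2,-20,0,0,0,0,-2,-20,0,0,0,0,0,-16,0,0,0,0,0,0,0,0,0])

```text
clock: 7.42
position: [0.5736, -0.1852, 0.2487]
ee_rot: [-2.161, -1.601, 0.432]
force: [-0.5, -0.1, -0.7]
width: 0.342
gripper_force: 22.0
```

```bash
python3 - <<'E'
from st import *
for n in("top","scene"):
    im=vision.get_image(n)[:,:,::-1];cv2.imwrite(f"pics/{n}3.png",im)
    h=cv2.cvtColor(np.ascontiguousarray(im),cv2.COLOR_BGR2HSV);m=cv2.inRange(h,(5,150,60),(18,255,255));x0,y0,w,g=(300,140,100,110) if n=="top" else (250,60,110,110)
    k=cv2.findNonZero(m[y0:y0+g,x0:x0+w])[:,0]+[x0,y0];print(n,len(k),cv2.boundingRect(k))
    for z in (-.045,): 
        for y in(-.015,.015): print("  pred jaw end",proj(n,t-M[:,2]*(-.0297+z)+yp*y))
f=lambda n,x,y,w,h:cv2.resize(cv2.imread(f"pics/{n}3.png")[y:y+h,x:x+w],(400,400),interpolation=cv2.INTER_CUBIC)
cv2.imwrite("pics/p3.png",np.hstack([f("top",300,160,80,80),f("scene",270,90,80,80)]))
E
```

```text
q [ 0.4273  0.7699 -0.3981  1.0831  0.1659  1.8498 -0.2303]
tcp x'y'z 0.6026282354487568 -0.013652456429823129 0.24867060874918484 tooly [ 0.8282 -0.2525 -0.5004] toolz [-0.4795  0.1431 -0.8658]
turn needed [ 0.0023 -0.0011  0.0047]
top 303 (346, 149, 54, 54)
  pred jaw end [357.2621 197.3388]
  pred jaw end [347.0612 194.3021]
scene 602 (267, 60, 68, 64)
  pred jaw end [301.4821 114.3794]
  pred jaw end [295.7263 118.1522]
```

View pics/p3.png

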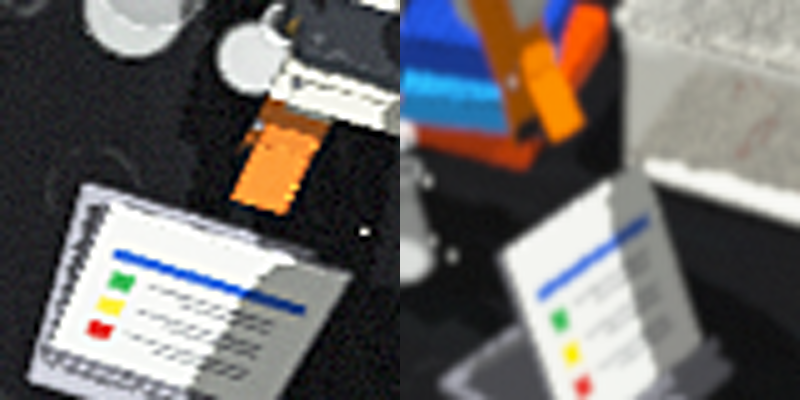

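The jaw ends are at top (346,199) to (358,203), as predicted from the TCP to about 1 px. The plate's top edge runs from top (321.4,200.6) to (370,214) and scene (290,140) to about (319,121.5). I check the mid-edge against these.

```bash
python3 - <<'E'
from st import *
f=lambda X:(X@xp,X@yp,X[2])
for a,n in(((321.4,200.6),"top"),((370.6,213.7),"top"),((290,140),"scene"),((319.,121.5),"scene")):
    print(n,a,"at z=.14",np.round(f(plane(n,a,.14)),4))
# bottom corners of the plate and stand base (z=.012)
for a,n in (((308.3,230),"top"),((353.5,243),"top"),((304,179),"scene"),((330.2,158.5),"scene")): print("bot",n,np.round(f(plane(n,a,.02)),4))
for n in("top","scene"):
    h=cv2.cvtColor(cv2.imread(f"pics/{n}0.png"),cv2.COLOR_BGR2HSV);x0,y0=(300,185) if n=="top" else (270,115)
    m=cv2.inRange(h[y0:y0+70,x0:x0+80],(100,150,80),(125,255,255));r=cv2.minAreaRect(cv2.findNonZero(m));c0=np.array(r[0])+[x0,y0];print("blue bar",n,c0,r[1]); globals()["b"+n]=c0
B,g=tri(btop,bscene);print("bar mid",np.round(f(B),4),g)
E
```

```text
q [ 0.4269  0.7695 -0.3984  1.0805  0.1658  1.8511 -0.2303]
tcp x'y'z 0.6033062236038088 -0.013379346079606946 0.24975300875906173 tooly [ 0.829  -0.2525 -0.499 ] toolz [-0.4781  0.143  -0.8666]
turn needed [0.0024 0.0005 0.0047]
top (321.4, 200.6) at z=.14 [0.5365 0.062  0.14  ]
top (370.6, 213.7) at z=.14 [ 0.5414 -0.0867  0.14  ]
scene (290, 140) at z=.14 [0.5388 0.0575 0.14  ]
scene (319.0, 121.5) at z=.14 [ 0.5331 -0.0906  0.14  ]
bot top [0.4596 0.0645 0.02  ]
bot top [ 0.4621 -0.0854  0.02  ]
bot scene [0.4626 0.0629 0.02  ]
bot scene [ 0.4613 -0.0846  0.02  ]
blue bar top [341.5108 215.9649] (38.89285659790039, 1.6909939050674438)
blue bar scene [303.55 128.15] (34.78505325317383, 21.187259674072266)
bar mid [0.5138 0.0042 0.1684] 0.02385326041875988
```

Emit:
carry_out(increments=[-7,3,-13,0,0,0,-7,2.5,-13,0,0,0,-7,2,-13,0,0,0,0,0,0,0,0,0])

```text
clock: 8.02
position: [0.553, -0.1777, 0.2101]
ee_rot: [-2.16, -1.602, 0.432]
force: [-0.1, -0.4, -2.2]
width: 0.343
gripper_force: 22.0
```

```bash
python3 - <<'E'
from st import *
for n in("top","scene"):
    im=vision.get_image(n)[:,:,::-1];cv2.imwrite(f"pics/{n}4.png",im)
    for z in (-.045,): print(n,[proj(n,t-M[:,2]*(-.0297+z)+yp*y) for y in(-.015,.015)])
f=lambda n,x,y,w,h:cv2.resize(cv2.imread(f"pics/{n}4.png")[y:y+h,x:x+w],(400,400),interpolation=cv2.INTER_CUBIC)
cv2.imwrite("pics/p4.png",np.hstack([f("top",310,180,70,70),f("scene",275,90,60,60)]))
E
```

```text
q [ 0.4449  0.7567 -0.4066  1.2091  0.167   1.7413 -0.2421]
tcp x'y'z 0.5806895570581433 -0.012292594629400744 0.2101126341376465 tooly [ 0.8282 -0.2523 -0.5004] toolz [-0.4795  0.1431 -0.8658]
turn needed [ 0.0022 -0.0011  0.0045]
top [array([351.6271, 206.8805]), array([341.7394, 203.918 ])]
scene [array([305.3339, 126.861 ]), array([299.6952, 130.7388])]
```

View pics/p4.png

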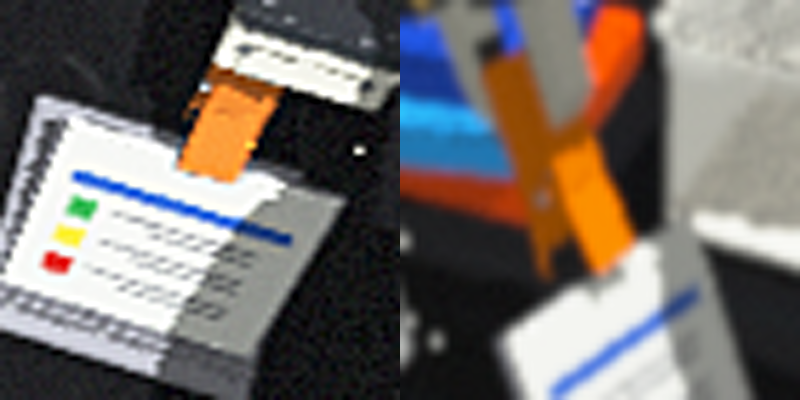

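The jaws straddle the plate's top edge: the front jaw tip is at crop-right (617,262), the rear tip at about (560,267), and the edge runs between them. They are centred across the width, so I slide on and watch the force.

Emit:
carry_out(increments=[-2.5,0.7,-6,0,0,0,-3.4,1,-6,0,0,0,0,0,0,0,0,0])

```text
clock: 8.5
position: [0.5469, -0.176, 0.1973]
ee_rot: [-2.16, -1.601, 0.433]
force: [0.1, -0.2, -0.9]
width: 0.344
gripper_force: 22.0
```

Emit:
carry_out(increments=[-3.4,1,-6,0,0,0,0,0,0,0,0,0])

```text
clock: 8.75
position: [0.5435, -0.175, 0.1913]
ee_rot: [-2.16, -1.601, 0.433]
force: [0.3, 0.6, -1.1]
width: 0.345
gripper_force: 22.0
```

```bash
python3 - <<'E'
from st import *
print(s["force"])
for n in("top","scene"):
    im=vision.get_image(n)[:,:,::-1];cv2.imwrite(f"pics/{n}5.png",im)
f=lambda n,x,y,w,h:cv2.resize(cv2.imread(f"pics/{n}5.png")[y:y+h,x:x+w],(400,400),interpolation=cv2.INTER_CUBIC)
cv2.imwrite("pics/p5.png",np.hstack([f("top",310,180,70,70),f("scene",275,90,60,60)]))
E
```

```text
q [ 0.4524  0.7554 -0.4091  1.2618  0.1692  1.6925 -0.2466]
tcp x'y'z 0.5708626210130507 -0.01245386964728376 0.19130577474715663 tooly [ 0.8278 -0.2523 -0.501 ] toolz [-0.4801  0.1433 -0.8654]
turn needed [ 0.0021 -0.0019  0.0047]
[ 0.3055  0.5585 -1.0901]
```

View pics/p5.png

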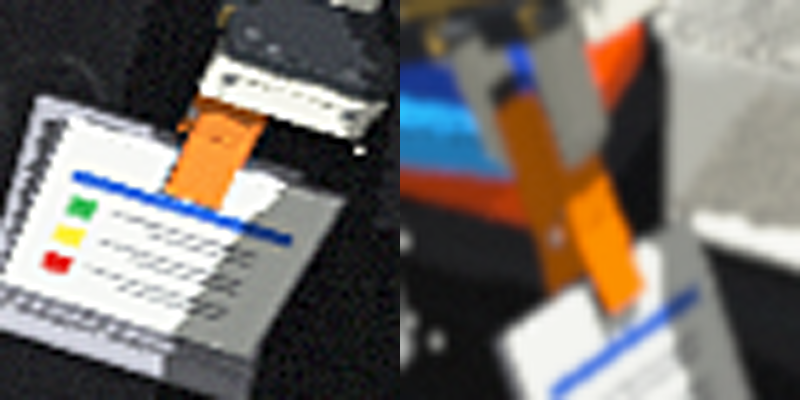

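The front jaw lies over the plate's face, the rear jaw passes behind the panel, and the plate has not moved with no contact force. Last 7 mm, then a slow release.

Emit:
carry_out(increments=[-1.7,0.5,-3,0,0,0,-1.7,0.5,-3,0,0,0,0,0,0,0,0,0])

```text
clock: 9.22
position: [0.5403, -0.174, 0.1855]
ee_rot: [-2.16, -1.601, 0.433]
force: [0.3, 0.1, -0.7]
width: 0.341
gripper_force: 22.0
```

Emit:
carry_out(increments=[0,0,0,0,0,0,0,0,0,0,0,0,0,0,0,0,0,0], grip=0.57)

```text
clock: 9.6
position: [0.5405, -0.174, 0.1858]
ee_rot: [-2.161, -1.601, 0.432]
force: [-0.8, 0.2, -1.3]
width: 0.431
gripper_force: 7.1
```

Emit:
carry_out(increments=[0,0,0,0,0,0,0,0,0,0,0,0,0,0,0,0,0,0], grip=0.46)

```text
clock: 9.98
position: [0.5404, -0.174, 0.1857]
ee_rot: [-2.16, -1.601, 0.433]
force: [-2.0, -0.3, -0.7]
width: 0.539
gripper_force: 5.0
```

Emit:
carry_out(increments=[0,0,0,0,0,0,0,0,0,0,0,0,0,0,0,0,0,0,0,0,0,0,0,0], grip=0)

```text
clock: 10.48
position: [0.5407, -0.1741, 0.1858]
ee_rot: [-2.161, -1.602, 0.432]
force: [0.0, -0.7, 0.1]
width: 0.923
gripper_force: 0.0
```

Emit:
carry_out(increments=[5,-1.5,9,0,0,0,10,-3,17,0,0,0,14,-4,26,0,0,0,20,-6,35,0,0,0,0,0,50,0,0,0,0,0,40,0,0,0,0,0,0,0,0,0])

```text
clock: 11.35
position: [0.5822, -0.1884, 0.3367]
ee_rot: [-2.175, -1.605, 0.433]
force: [-1.1, -0.1, -0.4]
width: 1.0
gripper_force: 0.0
```

```bash
python3 - <<'E'
from st import *
for n in("top","scene"):
    im=vision.get_image(n)[:,:,::-1];cv2.imwrite(f"pics/{n}6.png",im)
    a=cv2.imread(f"pics/{n}5.png").astype(int)
f=lambda n,x,y,w,h:cv2.resize(cv2.imread(f"pics/{n}6.png")[y:y+h,x:x+w],(400,400),interpolation=cv2.INTER_CUBIC)
cv2.imwrite("pics/p6.png",np.hstack([f("top",300,170,80,80),f("scene",265,80,80,80)]))
E
```

```text
q [ 0.1741  0.7146  0.146   0.9447 -0.0879  2.0004 -0.0056]
tcp x'y'z 0.6118079403167086 -0.01422359623363792 0.3366514392676354 tooly [ 0.8319 -0.2599 -0.4903] toolz [-0.4716  0.1346 -0.8715]
turn needed [0.0133 0.0076 0.007 ]
```

View pics/p6.png

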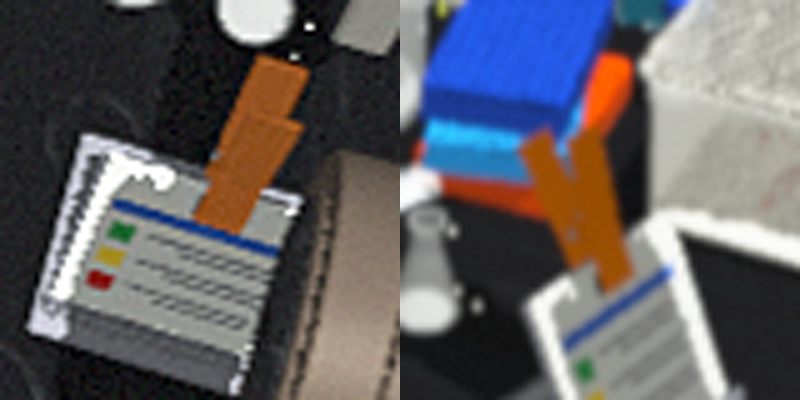

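The clip sits closed over the edge, square to it and with the plate unmoved. Joint 6 is at its limit, so I untilt and move clear, then take one last check.

Emit:
carry_out(increments=[0,0,0,-0.03,-0.1,0,0,0,0,-0.03,-0.1,0,0,0,0,-0.03,-0.1,0,0,10,5,-0.03,-0.1,0,0,30,5,-0.03,-0.1,0,0,45,5,0,0,0,0,45,0,0,0,0,0,45,0,0,0,0,0,45,0,0,0,0,0,45,0,0,0,0,0,0,0,0,0,0])

```text
clock: 12.82
position: [0.5806, 0.0841, 0.3469]
ee_rot: [2.516, 1.879, -0.003]
force: [-0.5, -0.4, 0.7]
width: 0.998
gripper_force: 0.0
```

```bash
python3 - <<'E'
from st import *
for n in("top","scene"): cv2.imwrite(f"pics/{n}7.png",vision.get_image(n)[:,:,::-1])
f=lambda n,x,y,w,h,W=400:cv2.resize(cv2.imread(f"pics/{n}7.png")[y:y+h,x:x+w],(W,300),interpolation=cv2.INTER_CUBIC)
cv2.imwrite("pics/p7.png",np.vstack([np.hstack([f("top",290,185,100,75),f("scene",255,85,100,75)]),f("top",150,130,267,100,800)]))
E
```

```text
q [-0.2303  0.3025 -0.008   1.4734  0.0044  1.3669 -0.5265]
tcp x'y'z 0.5324165020112087 0.24648115261652842 0.34687216122597647 tooly [ 0.9589 -0.2837  0.    ] toolz [-0.0006 -0.0022 -1.    ]
turn needed [ 0.1512  0.5013 -0.0027]
```

View pics/p7.png

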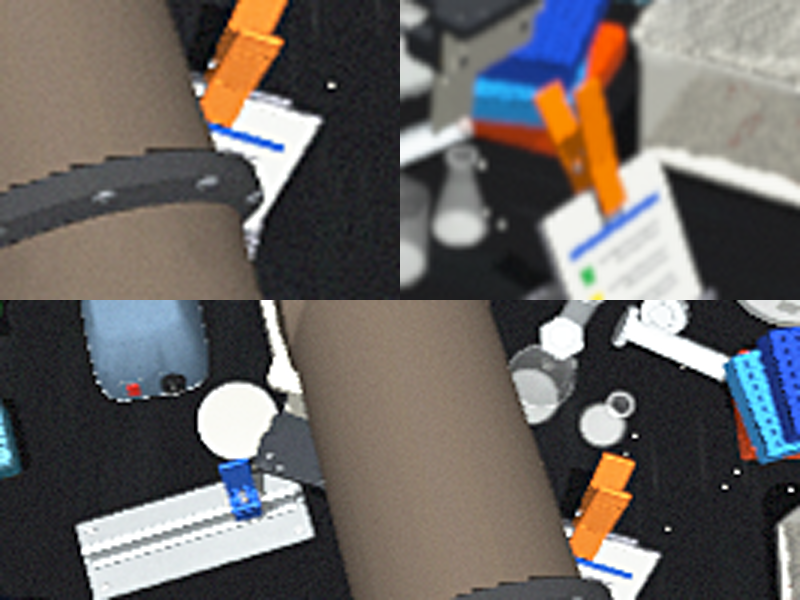

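The clip grips plate and panel mid-edge. The plate's corner is unchanged at top (370,214), the blue clip is on the rail and the beaker is standing. The arm is clear.

```bash
python3 -c "
from cell import arm
print(arm.sign_off())"
```

```text
the job is handed in; nothing more can be done
None
```

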